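# Close the split gear case and hold it shut

## Task

Wind the crank of the holding fixture until the open half of the gear case, now tipped over, faces straight up and is level. Then take the loose cover half by its round boss, lower it the right way round onto the two dowels of the case until the joint faces meet all round, without dropping or slamming it, and keep hold of it pressed down firmly (a push of about 15 N) so that the bolts can be started: finish while still holding it pressed, do not let go. Leave everything else on the bench where it is.

Things in the scene. Friction and masses are not known exactly. Their poses are not given: they have to be found in the camera images.
- crank_grip: Black upright cylindrical crank grip, 24 mm in diameter, 52 mm tall, free to spin about its own axis, so it can be held in a fixed gripper orientation as the crank goes round. Origin: centre of its lower end, 192 mm over the bench; top at 244 mm; z up. The flat crank arm lies below it (top at 190 mm). Winding takes about 5 N at the grip; hold it firmly (30 N or more).
- crank_axis (a point): Point on the upright crank axis, 220 mm over the bench, above the fixture's worm gearbox. The grip goes round it on a level circle of 60 mm radius. Its axes are the fixture's: z up, -y from the gearbox to the case along the level trunnion on which the case tips, x away from the robot. The gearbox is 125 x 85 mm in x, y, its top at 165 mm.
- crank (a joint): Crank angle, rad, counter-clockwise seen from above. 0 when the case is level, with the grip then on the +y side of the crank axis (crank_axis frame). Starts between 7.5 and 12.2, so it must be wound 1.2 to 1.95 turns clockwise seen from above. Stays where it is left (self-locking worm).
- cradle (a joint): Tipping angle of the case about the level trunnion, rad: 0 when its joint face is level and faces up; positive when it is tipped over towards the fixture's +x (away from the robot). Always crank angle / 10, through the worm gear.
- case: Lower gear-case half, aluminium, clamped in the fixture: open pear-shaped pan, two gears in it. Outline: 54 mm radius about the origin, 36 mm about x = +55 mm, straight sides, two lugs with dowels. Origin on the joint face, centre of the big circle; x to the narrow end, z out of the open side. It tips about a line along x 35 mm below the face, 120 mm over the bench; level, the face is at 155 mm.
- dowel_a (a point): Tip of the steel dowel at the wide end of the case, at x = -46, y = +46 mm in the case's frame. Both dowels are 10 mm in diameter and stand 12 mm out of the joint face, the last 4 mm tapered to 6 mm.
- dowel_b (a point): Tip of the steel dowel at the narrow end of the case, at x = +84, y = -38 mm in the case's frame.
- cover: Cover half, aluminium, 0.36 to 0.54 kg, loose, joint face down on the bench, right of the fixture: outline and lugs as the case, 10 mm flange, dish top at 26 mm, then a round boss 40 mm in diameter up to 60 mm, to grip it by. Origin on the joint face on the boss axis; x to the narrow end (starts within 0.8 rad of the robot's right, -y), z up. Seated, its frame coincides with the case's.
- hole_a (a point): Dowel hole in the wide-end lug of the cover, at the joint face, at x = -46, y = +46 mm in the cover's frame. Both holes are 11.2 mm in diameter and go right through the lugs, which are 14 mm thick.
- hole_b (a point): Dowel hole in the narrow-end lug of the cover, at the joint face, at x = +84, y = -38 mm in the cover's frame.
- boss_top (a point): Centre of the top of the cover's boss, 60 mm above its joint face.
- bearing: Bystander: ball-bearing ring; leave it where it is.
- screwdriver: Bystander: screwdriver; leave it where it is.
- wrench: Bystander: wrench; leave it where it is.
- hammer: Bystander: hammer; leave it where it is.
- grease: Bystander: grease jar; leave it where it is.
- spray: Bystander: spray can; leave it where it is.
- bolt_tray: Bystander: bolt tray; leave it where it is.
- gasket_box: Bystander: gasket carton; leave it where it is.
There are look-alikes about, which are no part of the job. Leave any brown look-alike of the cover alone.

How it is judged:
By the outcome, as a careful person would: the job done as asked, in the order asked, and still so for the second after the job is handed in, while the arm keeps its last pose, push and grip.
It also fails if it takes over 67 s, if anything falls off the work surface, if the arm or the gripper's body presses on something with over 40 N, if the wrist force passes 120 N, or if a joint passes its speed limit or range.

## Robot

A 6-joint arm with a two-finger parallel gripper is mounted at the origin on the work surface. World frame = base frame: x ahead of the robot, y to its left, z up, the work surface at z = 0. Lengths are in m, angles in rad, forces in N, time in s.
With the tool pointing down it reaches from about 0.375 to 0.975 m from the base axis. Payload 3.8 kg.
Tool frame: the origin (TCP) lies between the finger pads; the fingertips stand 14 mm ahead of it and the grasp point (between the pads) lies 5 mm behind it; y points along the fingers, z is the direction in which the jaws open and shut, and the axes are right-handed (so a half turn about y gives the same grasp; the last joint's range is limited). The gripper opens to 85 mm and grips with 20 to 120 N. Pads are 22 mm wide; open, the fingers measure 114 mm over their backs; the gripper's body (76 mm by 85 mm) begins 54 mm behind the grasp point. The pads swing forward as they close: fully open they stand 13 mm farther back than shut.
Start: joints at [-1.38, 0.264, 1.604, -0, 1.274, -0.037], TCP at [0.152, -0.658, 0.225] pointing down, gripper open.
Joint ranges: [-2.63, 2.63], [-0.94, 2.18], [0.31, 2.57], [-1.31, 4.45], [0, 2.66], [-2.55, 2.55]. Speed limits (rad/s): [2.57, 2.57, 3.14, 3.14, 3.14, 3.14].

## Interface

Orientations are given as a rotation vector (axis times angle).
In Python, from rig import goto, move_linear, move_joints, open_jaws, grasp, wait, inverse_kinematics, get_image, IKError, finish_job, get_clock, get_joint_positions, get_joint_velocities, get_joint_torque, get_position, get_orientation, get_wrist_force, get_moment, get_width gives the robot as it stands. Calls block until the motion is done:
- goto(position, orientation): joint-space move of the TCP to a pose.
- move_linear(position, attitude=None, feed=0.15): straight line of the TCP; attitude=None keeps the orientation; feed is the mean speed in m/s.
- move_joints(angles): joint-space move.
- open_jaws() and grasp(): open the fingers fully, or close them until they stop; the grip force is fixed at half the most.
- wait(seconds).
- inverse_kinematics(position, orientation): joint angles nearest the present ones, or None.
- get_image(name): name is "scene" or "top" or "wrist"; returns a dict with "image" (480x640x3 uint8, red, green, blue), "range_z" (480x640 float32, m along the optical axis (not along the pixel's ray), 0 where there is no reading), "intrinsics" (3x3 intrinsics, pixels), "world_to_cam" (4x4, takes a point from world to camera coordinates). Camera axes: x right, y down, z forward; pixel columns grow to the right and rows downward; lengths in m; the calibration is good to about 2 mm. A picture is of the moment at which its call begins.
A pose or a line that the arm cannot do raises IKError and nothing moves.
- finish_job(): hands the job in, once; it reports no verdict.
Readings, each from a call of its own:
- get_clock(): time.
- get_joint_positions(): joint angles.
- get_joint_velocities(): joint speeds.
- get_joint_torque(): joint torques, N m.
- get_position(): TCP position.
- get_orientation(): TCP orientation.
- get_wrist_force(): force on the tool from outside, world axes, zero at the start.
- get_moment(): the same for the moment, N m.
- get_width(): finger opening in m.
Only numpy, scipy, OpenCV 4.12 (cv2) and the standard library are available. Lean on these libraries where they do the work, as an engineer would, in place of code of your own. Each camera call takes 0.05 s, during which the arm holds its last target.

## Working session

There is one attempt and no reset: what is moved stays moved. The work goes in short steps, each a Python script; the robot and the scene stay as the last script left them, time stands still between calls to the robot, and variables do not carry over. Pictures are saved under pics/ and viewed, and the job is handed in when it is done.

```bash
ls; mkdir -p pics; python3 - <<'E'
from rig import *
import cv2, numpy as np, pickle
print(get_clock(), get_position(), get_orientation(), get_width(), get_wrist_force())
for n in ["scene","top","wrist"]:
    d=get_image(n); pickle.dump(d,open(f"{n}0.pkl","wb"))
    cv2.imwrite(f"pics/{n}0.png",d["image"][:,:,::-1])
    print(n,d["intrinsics"].round(1).tolist(),d["world_to_cam"].round(3).tolist())
E
```

```text
pics
0.0 [ 0.15229585 -0.65682496  0.22344778] [-0.24058673  2.10325037 -2.09849341] 0.08535310391374158 [-0.06319254 -0.54311693 -0.01948743]
scene [[571.3, 0.0, 318.8], [0.0, 571.3, 233.1], [0.0, 0.0, 1.0]] [[-0.405, 0.914, -0.003, 0.284], [0.776, 0.343, -0.529, -0.278], [-0.483, -0.217, -0.849, 2.03], [0.0, 0.0, 0.0, 1.0]]
top [[502.1, 0.0, 317.4], [0.0, 502.1, 243.9], [0.0, 0.0, 1.0]] [[0.013, -1.0, -0.001, -0.125], [-0.997, -0.013, -0.074, 0.501], [0.074, 0.002, -0.997, 1.591], [0.0, 0.0, 0.0, 1.0]]
wrist [[422.7, 0.0, 315.1], [0.0, 422.7, 244.9], [0.0, 0.0, 1.0]] [[0.226, -0.974, -0.002, -0.674], [-0.929, -0.216, 0.301, -0.038], [-0.294, -0.066, -0.954, 0.38], [0.0, 0.0, 0.0, 1.0]]
```

View pics/scene0.png

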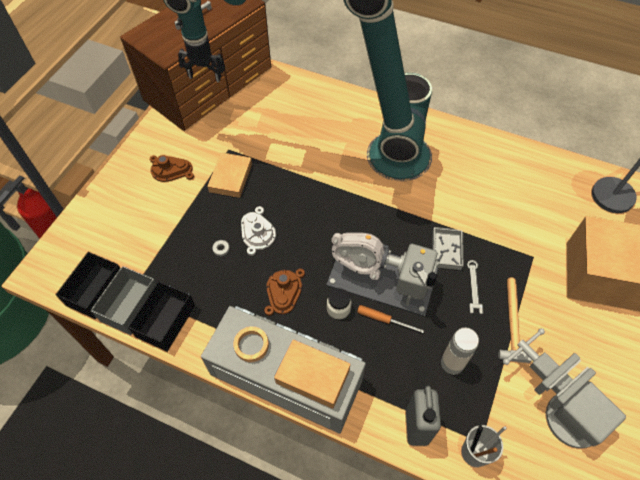

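View pics/top0.png

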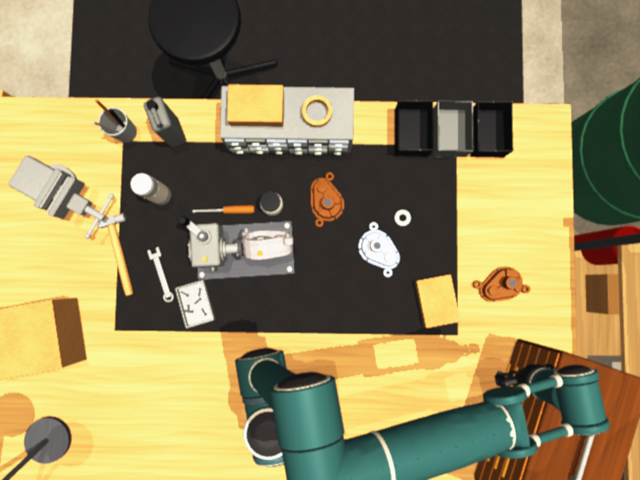

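View pics/wrist0.png

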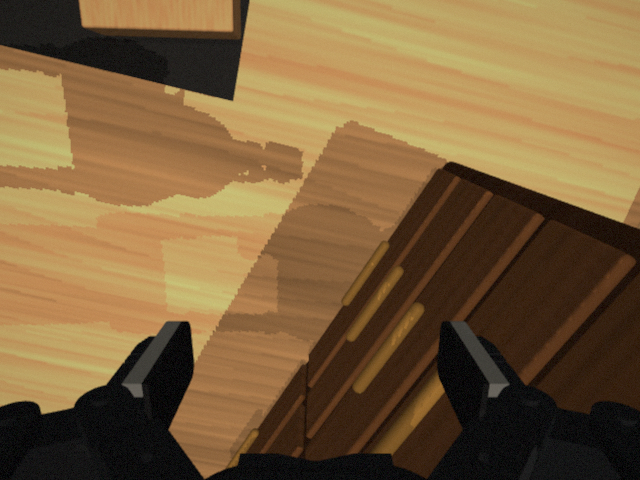

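The cover could be confused with three things in the top view: silver at (379,248), brown at (326,200) and brown at (502,284). The description picks the silver one. The crank grip is the black thing at about (185,222), with the gearbox at (206,245). I'll check both in close crops.

```bash
python3 - <<'E'
import cv2, numpy as np, pickle
d=pickle.load(open("top0.pkl","rb")); im=d["image"][:,:,::-1]
a=cv2.resize(im[200:290,165:305],None,fx=5.5,fy=5.5,interpolation=cv2.INTER_CUBIC); cv2.imwrite("pics/c1.png",a)
b=cv2.resize(im[210:290,345:425],None,fx=7,fy=7,interpolation=cv2.INTER_CUBIC); cv2.imwrite("pics/c2.png",b)
d=pickle.load(open("scene0.pkl","rb")); im=d["image"][:,:,::-1]
a=cv2.resize(im[220:320,320:450],None,fx=6,fy=6,interpolation=cv2.INTER_CUBIC); cv2.imwrite("pics/c3.png",a)
E
```

```text
(no output)
```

View pics/c1.png

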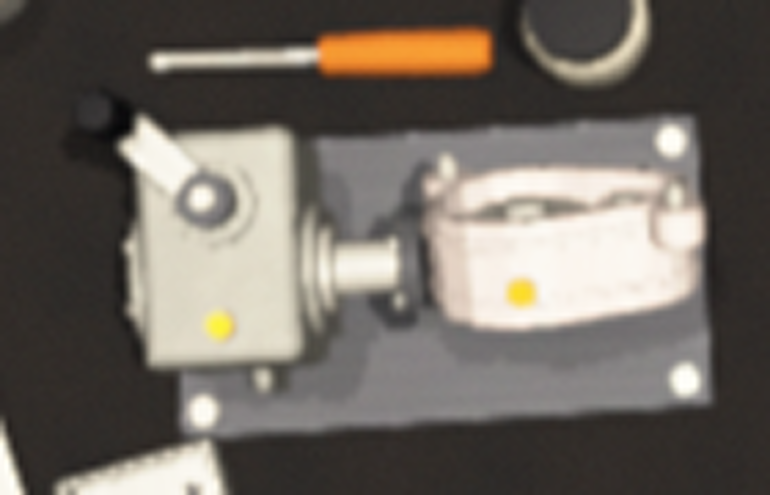

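View pics/c2.png

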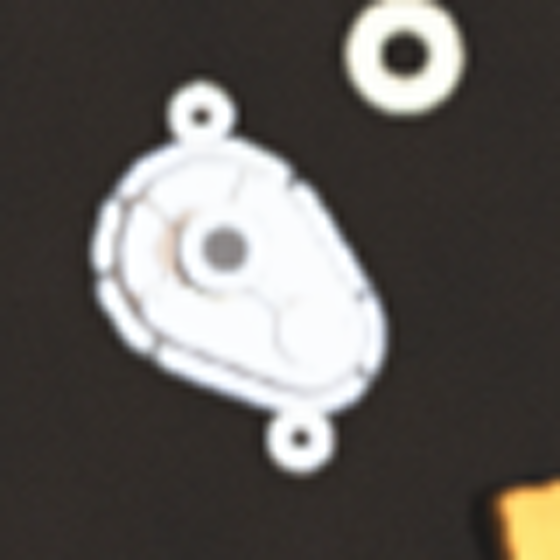

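View pics/c3.png

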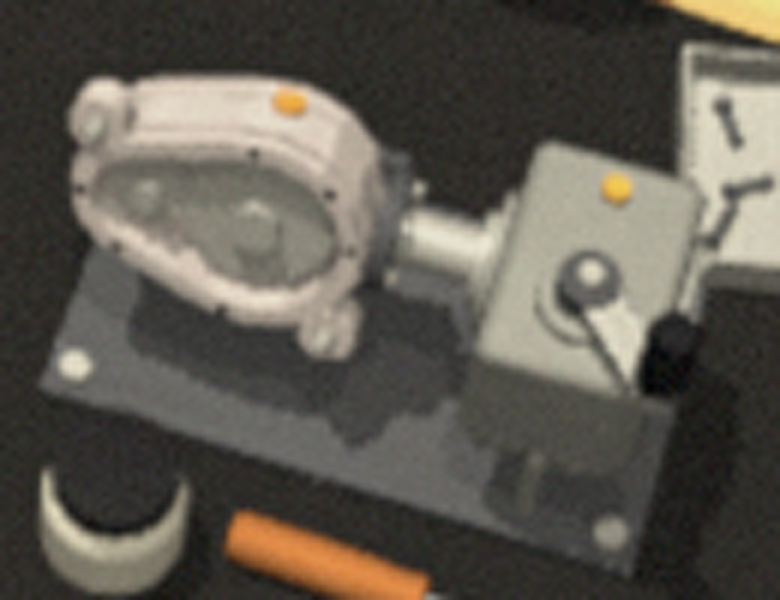

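```bash
cat > h.py <<'E'
from rig import *
import cv2, numpy as np, pickle
from scipy.spatial.transform import Rotation as R
def ray(d,u,v,z):
    K=d["intrinsics"];T=d["world_to_cam"];Rm=T[:3,:3];c=-Rm.T@T[:3,3]
    r=Rm.T@np.linalg.inv(K)@np.array([u,v,1.]); return c+r*(z-c[2])/r[2]
def pt(d,u,v):
    K=d["intrinsics"];T=d["world_to_cam"];Z=d["range_z"][int(round(v)),int(round(u))]
    return T[:3,:3].T@(np.linalg.inv(K)@np.array([u,v,1.])*Z-T[:3,3])
def proj(d,p):
    q=d["world_to_cam"]@np.append(p,1);q=d["intrinsics"]@q[:3];return q[:2]/q[2]
def cloud(d):
    K=d["intrinsics"];T=d["world_to_cam"];v,u=np.mgrid[0:480,0:640];Z=d["range_z"]
    P=np.stack([(u-K[0,2])/K[0,0]*Z,(v-K[1,2])/K[1,1]*Z,Z],-1)
    W=(P-T[:3,3])@T[:3,:3]; W[Z==0]=np.nan; return W
def down(yaw):  # tool y down, jaw (z) at yaw in xy-plane
    z=np.array([np.cos(yaw),np.sin(yaw),0]);y=np.array([0,0,-1.]);x=np.cross(y,z)
    return R.from_matrix(np.stack([x,y,z],1)).as_rotvec()
def shot(n,f,scale=1):
    d=get_image(n);pickle.dump(d,open(f+".pkl","wb"));cv2.imwrite(f"pics/{f}.png",d["image"][:,:,::-1]);return d
E
python3 - <<'E'
from h import *
np.set_printoptions(precision=4,suppress=True)
M=R.from_rotvec(get_orientation()).as_matrix();print(M)
for n in["top","scene"]:
    d=pickle.load(open(n+"0.pkl","rb"));W=cloud(d)
    ws=W.copy()
    # boxes
    m=(W[...,2]>.236)&(W[...,2]<.252)&(W[...,0]>.3)&(W[...,0]<.75)&(W[...,1]>0)&(W[...,1]<.35)
    print(n,"griptop",m.sum(),np.nanmedian(W[m],0),W[m].min(0),W[m].max(0))
    m=(abs(W[...,2]-.165)<.004)&(W[...,0]>.3)&(W[...,0]<.75)&(W[...,1]>.05)&(W[...,1]<.35)
    pts=W[m][:,:2].astype(np.float32);print("gbox",len(pts),cv2.minAreaRect(pts))
    m=(abs(W[...,2]-.060)<.004)&(W[...,0]>.3)&(W[...,0]<.75)&(W[...,1]>-.4)&(W[...,1]<-.15)
    print("boss",m.sum(),W[m].mean(0),W[m].min(0),W[m].max(0))
d=pickle.load(open("top0.pkl","rb"))
print("hub",pt(d,202.3,235.8), "grip",ray(d,183.2,220.9,.244))
print("holes",ray(d,345+200/7,210+117/7,.014),ray(d,345+300/7,210+438/7,.014),"boss",ray(d,345+226/7,210+250/7,.06))
d=pickle.load(open("scene0.pkl","rb"))
print("hub s",pt(d,320+590/6,220+272/6),"grip",ray(d,320+670/6,220+335/6,.244))
E
```

```text
[[-0.9742 -0.0003  0.2259]
 [-0.2259  0.0018 -0.9742]
 [-0.0001 -1.     -0.0018]]
top griptop 56 [0.5492 0.2565 0.2429] [0.5391 0.2461 0.2366] [0.5594 0.2692 0.2502]
gbox 809 ((0.491100013256073, 0.15515443682670593), (0.12296468019485474, 0.20430150628089905), 4.802891254425049)
boss 136 [ 0.5465 -0.2536  0.0595] [ 0.48   -0.3239  0.056 ] [ 0.6517 -0.1501  0.064 ]
scene griptop 57 [0.5534 0.2593 0.2419] [0.5416 0.2487 0.2361] [0.5647 0.2703 0.249 ]
gbox 659 ((0.4958898425102234, 0.15574948489665985), (0.12407805025577545, 0.20661985874176025), 4.267207145690918)
boss 104 [ 0.544  -0.2578  0.0596] [ 0.4826 -0.3199  0.0562] [ 0.6556 -0.1501  0.0637]
hub [0.5083 0.209  0.2003] grip [0.5451 0.2529 0.244 ]
holes [ 0.561  -0.2988  0.014 ] [ 0.414  -0.3452  0.014 ] boss [ 0.4964 -0.3056  0.06  ]
hub s [0.5102 0.2156 0.1946] grip [0.5545 0.2598 0.244 ]
```

The crops confirm it: the silver cover has hole a at top-view (373.6,226.7), hole b at (387.9,272.6) and the boss at (377.3,245.7). Hole spacing is 154 mm against 155 expected, and the yaw is about -2.26. The grip is at (183,221) and its direction from the axis gives a crank angle of about 11.6. Next I'll hover and look closer with the wrist camera.

```bash
python3 - <<'E'
from h import *
np.set_printoptions(precision=3,suppress=True)
d=pickle.load(open("wrist0.pkl","rb"));T=d["world_to_cam"];M=R.from_rotvec(get_orientation()).as_matrix()
c=-T[:3,:3].T@T[:3,3];print("cam in tool",M.T@(c-get_position()),"axis",M.T@T[2,:3])
C=np.array([.509,.212])
for yaw in [0,.5,-.5,1,-1,np.pi,np.pi-.5,np.pi/2,-np.pi/2]:
    q=[inverse_kinematics([*(C+.06*np.array([np.cos(a),np.sin(a)])),.218],down(yaw)) for a in np.arange(0,6.28,.6)]
    print(round(yaw,2),None if any(x is None for x in q) else (np.min(q,0),np.max(q,0)))
E
```

```text
cam in tool [-0.078 -0.149 -0.   ] axis [0.301 0.954 0.   ]
0 (array([ 0.241, -0.083,  1.756,  0.   ,  1.228,  0.241]), array([0.456, 0.147, 1.993, 0.   , 1.238, 0.456]))
0.5 (array([ 0.241, -0.083,  1.756,  0.   ,  1.228, -0.259]), array([ 0.456,  0.147,  1.993,  0.   ,  1.238, -0.044]))
-0.5 (array([ 0.241, -0.083,  1.756,  0.   ,  1.228,  0.741]), array([0.456, 0.147, 1.993, 0.   , 1.238, 0.956]))
1 (array([ 0.241, -0.083,  1.756, -0.   ,  1.228, -0.759]), array([ 0.456,  0.147,  1.993, -0.   ,  1.238, -0.544]))
-1 (array([ 0.241, -0.083,  1.756, -0.   ,  1.228,  1.241]), array([0.456, 0.147, 1.993, 0.   , 1.238, 1.456]))
3.14 None
2.64 (array([ 0.241, -0.083,  1.756,  0.   ,  1.228, -2.4  ]), array([ 0.456,  0.147,  1.993,  0.   ,  1.238, -2.186]))
1.57 (array([ 0.241, -0.083,  1.756,  0.   ,  1.228, -1.329]), array([ 0.456,  0.147,  1.993,  0.   ,  1.238, -1.115]))
-1.57 (array([ 0.241, -0.083,  1.756, -0.   ,  1.228,  1.812]), array([ 0.456,  0.147,  1.993, -0.   ,  1.238,  2.026]))
```

```bash
python3 - <<'E'
from h import *
goto([.50,.17,.44],down(-.4)); print(get_clock(),get_position()); d=shot("wrist","w1"); print(get_wrist_force())
E
```

```text
3.375 [0.50024775 0.16940129 0.43966941]
[ 0.82244468  0.97898583 -0.25736952]
```

View pics/w1.png

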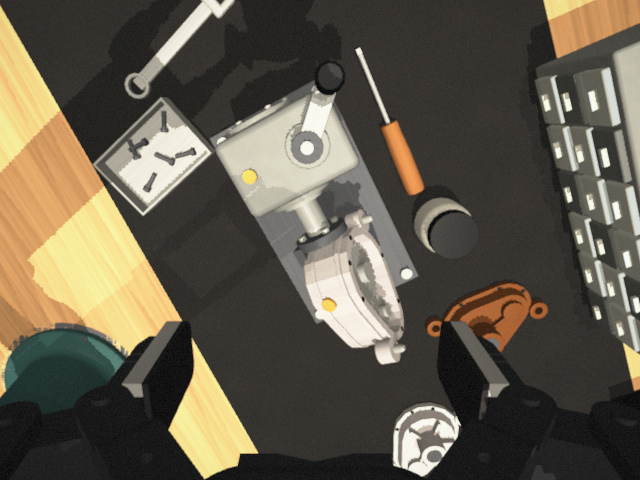

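The wrist view shows the grip top at about (330,76), the hub bolt at (307,149), the yellow dots, and the case tipped to +x. The case's narrow end and dowel b are at (385,350), away from the gearbox. I'll refine these.

```bash
python3 - <<'E'
from h import *
np.set_printoptions(precision=4,suppress=True)
d=pickle.load(open("w1.pkl","rb"));im=d["image"][:,:,::-1];W=cloud(d)
a=cv2.resize(im[50:220,200:370],None,fx=3.5,fy=3.5,interpolation=cv2.INTER_CUBIC);cv2.imwrite("pics/w1c.png",a)
m=(abs(W[...,2]-.244)<.004)&(W[...,1]>.1); m[120:]=0
v,u=np.nonzero(m);print("grip",len(u),u.mean(),v.mean(),W[m].mean(0),W[m].min(0),W[m].max(0))
m=(abs(W[...,2]-.165)<.0025)&(W[...,1]>.1)
pts=W[m][:,:2].astype(np.float32);print("gb",cv2.minAreaRect(pts))
v,u=np.nonzero(m);print(cv2.minAreaRect(np.stack([u,v],1).astype(np.float32)))
print("hub",pt(d,307,149))
# base plate
m=(W[...,2]>.004)&(W[...,2]<.03)&(W[...,0]>.35)&(W[...,0]<.62)&(W[...,1]>-.05)&(W[...,1]<.3)
print(np.histogram(W[m][:,2],13,(.004,.03)))
E
```

```text
grip 703 329.9615931721195 75.94310099573258 [0.5517 0.2601 0.2437] [0.5405 0.2491 0.24  ] [0.5628 0.2713 0.2468]
gb ((0.48958340287208557, 0.21345095336437225), (0.1211615577340126, 0.08127028495073318), 4.631714820861816)
((287.6263427734375, 153.79930114746094), (84.82353210449219, 123.29412078857422), 61.92750930786133)
hub [0.5119 0.2138 0.1977]
(array([ 159,   41,  202, 3228, 3703,  457,  277,  206,  150,  277,  392,
        217,  112]), array([0.004, 0.006, 0.008, 0.01 , 0.012, 0.014, 0.016, 0.018, 0.02 ,
       0.022, 0.024, 0.026, 0.028, 0.03 ]))
```

View pics/w1c.png

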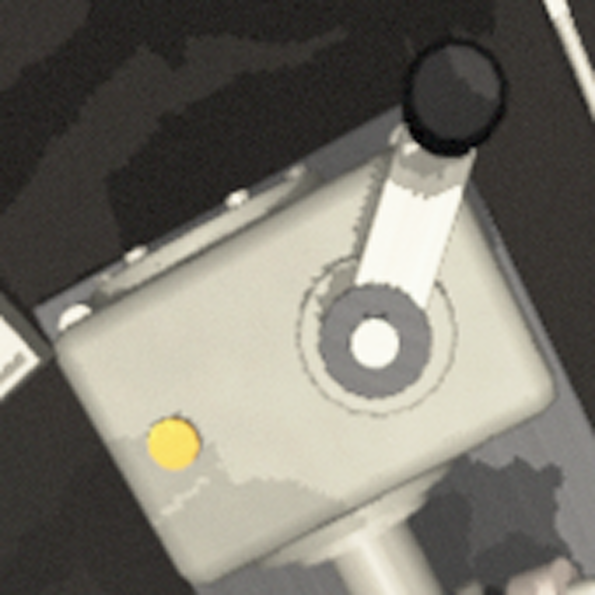

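```bash
python3 - <<'E'
from h import *
np.set_printoptions(precision=3,suppress=True)
goto([.5517,.2601,.30],down(-.4)); move_linear([.5517,.2601,.214],feed=.1); print(get_wrist_force(),get_clock())
grasp(); print(get_width(),get_wrist_force(),get_position(),get_clock())
E
```

```text
[-0.732 -0.256  1.475] 5.1667
0.02179384729689392 [-3.109 -1.108  4.246] [0.552 0.26  0.215] 5.775
```

```bash
python3 - <<'E'
from h import *
np.set_printoptions(precision=3,suppress=True)
C=np.array([.5123,.2140]);p=np.array([.5517,.2601])
r=np.linalg.norm(p-C);a=np.arctan2(*(p-C)[::-1]);print(r,a)
for k in range(4):
    a-=np.radians(15); 
    move_linear([*(C+.0600*np.array([np.cos(a),np.sin(a)])),.214],feed=.08)
    f=get_wrist_force();e=np.array([np.cos(a),np.sin(a)]);t=np.array([e[1],-e[0]])
    q=get_position();print(round(a,3),f,"rad",f[:2]@e,"tan",f[:2]@t,"r",np.linalg.norm(q[:2]-C),get_width(),get_clock())
d=shot("top","t1")
E
```

```text
0.06064297156307563 0.8636009247334571
0.602 [-2.277 -1.453  5.44 ] rad -2.6997786026107096 tan -0.0910681851951618 r 0.06008774471097551 0.021292070602200713 6.125
0.34 [-2.882 -1.897  5.393] rad -3.349441488740446 tan 0.827076158728064 r 0.059699689958414154 0.021639202724710475 6.4667
0.078 [-4.161 -0.861  6.519] rad -4.2154963181657 tan 0.5328199946669867 r 0.059318269082537775 0.021747751888099402 6.8083
-0.184 [-5.192  0.426  6.389] rad -5.182186896219347 tan 0.5293923564845013 r 0.05902787459661276 0.021272197429802197 7.15
```

```bash
cat > wind.py <<'E'
from h import *
np.set_printoptions(precision=3,suppress=True)
def wind(C,a,dtot,n,feed=.1):
    out=[]
    for k in range(n):
        a-=dtot/n
        move_linear([*(C+.0600*np.array([np.cos(a),np.sin(a)])),.214],feed=feed)
        f=get_wrist_force();e=np.array([np.cos(a),np.sin(a)]);t=np.array([e[1],-e[0]])
        out.append([a,*f,f[:2]@e,f[:2]@t]);
        if np.linalg.norm(f)>40: print("FORCE",f);break
    print(np.array(out)); print(get_width(),get_clock(),a); return a
E
python3 - <<'E'
from wind import *
a=.8636-np.radians(60)
wind(np.array([.5113,.2140]),a,np.radians(180),9)
E
```

```text
[[-0.533 -4.756  0.575  7.154 -4.389  1.92 ]
 [-0.882 -3.927  2.671  6.693 -4.559  1.332]
 [-1.231 -2.74   5.137  5.214 -5.756  0.87 ]
 [-1.58  -1.684  5.13   4.314 -5.115  1.73 ]
 [-1.929 -0.209  5.57   3.351 -5.143  2.149]
 [-2.278  2.554  5.292  2.757 -5.682  1.497]
 [-2.627  3.514  2.242  5.987 -4.162  0.222]
 [-2.976  0.856  1.615  6.794 -1.11   1.452]
 [-3.325 -0.68   1.617  8.616  0.964  1.466]]
0.021359507756326123 10.425 -3.325190204786391
```

```bash
python3 - <<'E'
from wind import *
a=wind(np.array([.5113,.2143]),-3.3252,10.914-3.3252,22)
print(get_position()); d=shot("top","t2");d=shot("scene","s2")
im=d["image"][220:320,320:450,::-1];cv2.imwrite("pics/s2c.png",cv2.resize(im,None,fx=6,fy=6,interpolation=cv2.INTER_CUBIC))
E
```

```text
[[ -3.67   -1.602   1.554   8.405   2.167   0.534]
 [ -4.015  -1.394   4.263   8.385   4.163   1.668]
 [ -4.36   -1.233   4.784   7.847   4.916   0.493]
 [ -4.705   0.678   4.812   6.176   4.807   0.713]
 [ -5.05    1.989   3.464   4.987   3.927   0.73 ]
 [ -5.395   3.372   2.545   6.184   4.102   1.012]
 [ -5.74    2.455   0.703   5.273   2.465   0.668]
 [ -6.085   2.379  -1.206   6.729   2.095   1.652]
 [ -6.43    0.399  -0.378   7.555   0.45    0.315]
 [ -6.775  -2.155  -0.259   9.599  -1.778   1.246]
 [ -7.12   -2.876   1.36    9.364  -2.936   1.223]
 [ -7.465  -2.729   4.347   8.71   -5.058   0.874]
 [ -7.809  -2.535   5.506   7.682  -5.613   2.287]
 [ -8.154   0.443   4.589   6.11   -4.515   0.935]
 [ -8.499   1.772   4.747   6.007  -4.858   1.44 ]
 [ -8.844   2.079   3.352   6.015  -3.577   1.663]
 [ -9.189   1.027   1.146   6.95   -1.266   0.874]
 [ -9.534  -0.355   1.241   8.706   0.488   1.194]
 [ -9.879  -1.953   1.813   9.072   2.551   0.771]
 [-10.224  -1.925   2.327   9.398   3.01    0.242]
 [-10.569  -0.665   4.428   8.579   4.307   1.226]
 [-10.914  -0.02    5.144   7.545   5.128   0.399]]
0.021833208217968757 18.3083 -10.914000000000001
[0.507 0.275 0.215]
```

View pics/s2c.png

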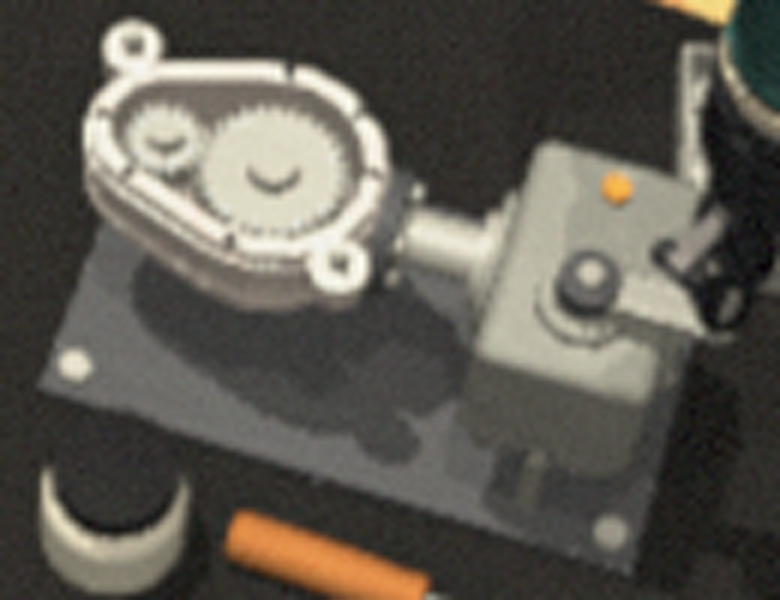

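```bash
python3 - <<'E'
from h import *
np.set_printoptions(precision=4,suppress=True)
for f in["t2","s2"]:
    d=pickle.load(open(f+".pkl","rb"));W=cloud(d)
    m=(abs(W[...,2]-.155)<.006)&(W[...,0]>.4)&(W[...,0]<.62)&(W[...,1]>-.08)&(W[...,1]<.12)
    P=W[m]
    for _ in range(3):
        A=np.c_[P[:,:2]-P[:,:2].mean(0),np.ones(len(P))];x=np.linalg.lstsq(A,P[:,2],rcond=None)[0];r=P[:,2]-A@x;P=P[abs(r)<.003]
    print(f,len(P),x,r.std(),P[:,:2].mean(0),cv2.minAreaRect(P[:,:2].astype(np.float32)))
    # bench tilt reference
    m=(abs(W[...,2])<.008)&(W[...,0]>.35)&(W[...,0]<.65)&(W[...,1]>-.4)&(W[...,1]<.2);P=W[m]
    A=np.c_[P[:,:2]-P[:,:2].mean(0),np.ones(len(P))];print("bench",np.linalg.lstsq(A,P[:,2],rcond=None)[0])
E
```

```text
t2 386 [-0.0019 -0.0058  0.1539] 0.0016216071247148823 [0.4904 0.036 ] ((0.4865054488182068, 0.03250633180141449), (0.16446588933467865, 0.10568799823522568), 87.11833190917969)
bench [-0.0008  0.0011  0.0007]
s2 381 [-0.0002 -0.0043  0.1531] 0.00157576821297607 [0.4946 0.0408] ((0.49064430594444275, 0.036198318004608154), (0.10727447271347046, 0.16666606068611145), 0.1359243094921112)
bench [-0.0002  0.0035  0.    ]
```

Tilt about the trunnion (slope along x) reads about 0.000 to -0.002 rad, so the case is level. I'll release and look at the case from close up.

```bash
python3 - <<'E'
from h import *
open_jaws(); p=get_position(); print(get_wrist_force(),get_clock())
move_linear([p[0],p[1],.29],feed=.2)
goto([.50,.06,.42],down(-.4)); wait(.1); print(get_clock(),get_position(),get_wrist_force()); d=shot("wrist","w3")
E
```

```text
[ 0.12099511 -0.73969669  0.07400366] 19.05
20.6667 [0.49965159 0.06109135 0.4180228 ] [ 0.36099179 -0.4901274   0.5099748 ]
```

View pics/w3.png

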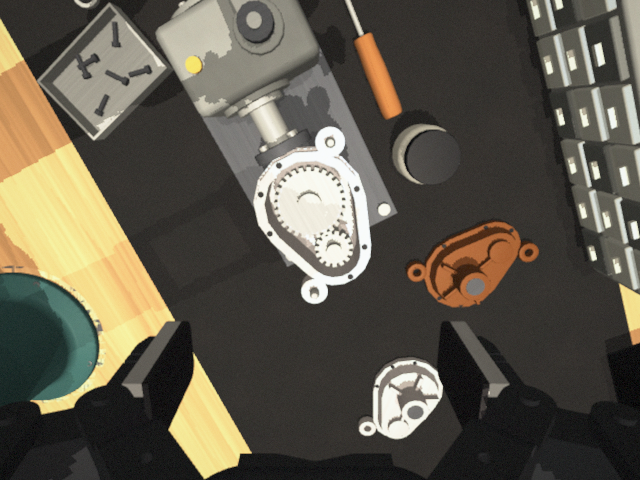

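The wrist view shows the case upright, with lug/dowel a at about (330,141) and lug/dowel b at about (314,292), the narrow end pointing right (-y). I'll crop in to find the dowels.

```bash
python3 - <<'E'
from h import *
d=pickle.load(open("w3.pkl","rb"));im=d["image"][:,:,::-1]
f=lambda u,v:cv2.resize(im[v-20:v+20,u-20:u+20],None,fx=9,fy=9,interpolation=cv2.INTER_CUBIC)
cv2.imwrite("pics/w3c.png",np.hstack([f(330,141),f(314,292)]))
E
```

```text
(no output)
```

View pics/w3c.png

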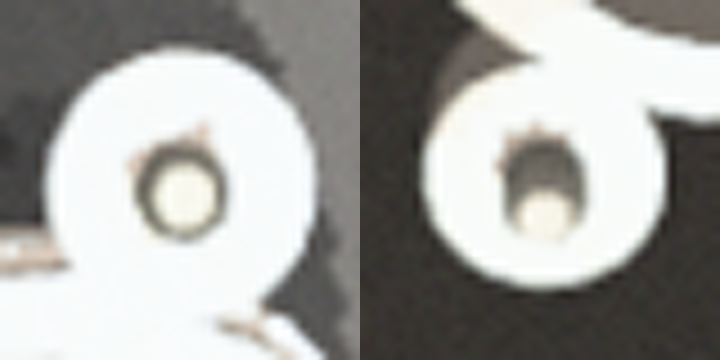

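```bash
cat >> h.py <<'E'
A_=np.array([-.046,.046]);B_=np.array([.084,-.038])
def fit(a,b):
    y=np.arctan2(*(b-a)[1::-1])-np.arctan2(*(B_-A_)[::-1]); y=(y+np.pi)%(2*np.pi)-np.pi
    c,s=np.cos(y),np.sin(y);Q=np.array([[c,-s],[s,c]])
    return (a[:2]+b[:2])/2-Q@(A_+B_)/2,y,np.linalg.norm(b[:2]-a[:2])
E
python3 - <<'E'
from h import *
np.set_printoptions(precision=4,suppress=True)
d=pickle.load(open("w3.pkl","rb"));W=cloud(d)
print("tips",fit(ray(d,329.8,142.2,.167),ray(d,314.1,295.2,.167)))
# lug outer centres at face
im=cv2.cvtColor(d["image"],cv2.COLOR_RGB2GRAY)
print("lug",fit(ray(d,310+181/9-.4,121+183/9-.4,.155),ray(d,294+185/9-.4,272+170/9-.4,.155)))
print(pt(d,322,141),pt(d,306,290))
m=(abs(W[...,2]-.155)<.005)&(W[...,0]>.4)&(W[...,0]<.6)&(W[...,1]>-.1)&(W[...,1]<.13)
P=W[m]
for _ in range(4):
    A=np.c_[P[:,:2]-P[:,:2].mean(0),np.ones(len(P))];x=np.linalg.lstsq(A,P[:,2],rcond=None)[0];r=P[:,2]-A@x;P=P[abs(r)<.0025]
print(len(P),x,r.std(),P[:,:2].mean(0),cv2.minAreaRect(P[:,:2].astype(np.float32)))
t=pickle.load(open("top0.pkl","rb"))
print("cover",fit(ray(t,345+201/7-.4,210+117/7-.4,.014),ray(t,345+301/7-.4,210+438/7-.4,.014)))
m=(abs(W[...,2])<.006)&(W[...,0]>.35)&(W[...,0]<.65)&(W[...,1]>-.3)&(W[...,1]<.2);P=W[m]
A=np.c_[P[:,:2]-P[:,:2].mean(0),np.ones(len(P))];print("bench",np.linalg.lstsq(A,P[:,2],rcond=None)[0])
print(get_orientation(),down(-.4))
E
```

```text
tips (array([0.4897, 0.0531]), np.float64(-1.4895841348969365), np.float64(0.15451740282861115))
lug (array([0.49  , 0.0532]), np.float64(-1.4911620391916878), np.float64(0.15488518910788832))
[0.5254 0.1056 0.1549] [ 0.451  -0.0298  0.1549]
4473 [-0.      0.0003  0.155 ] 0.0009214604742547043 [0.4942 0.0411] ((0.4884716272354126, 0.03455091267824173), (0.16880230605602264, 0.10645778477191925), 86.37066650390625)
cover (array([ 0.4978, -0.304 ]), np.float64(-2.262070538475527), np.float64(0.15412642553851397))
bench [-0.0002 -0.0003  0.0011]
[-0.9964  1.4984 -1.4952] [-0.9927  1.4974 -1.4974]
```

The case is level: plane slope is at most 0.0003 and the face height is 0.155. Its pose is (0.4898, 0.0531) with yaw -1.490. Now I'll look at the cover from the same relative viewpoint.

```bash
python3 - <<'E'
from h import *
goto([.4978+.0127,-.304-.0012,.265],down(-1.172)); wait(.1); print(get_clock(),get_position(),get_wrist_force(),get_joint_positions()); d=shot("wrist","w4")
E
```

```text
22.2917 [ 0.51140041 -0.30423142  0.26601212] [-0.09977942  0.50616522 -0.47235363] [-5.78703937e-01  8.94527078e-02  1.73153451e+00  3.23363413e-04
  1.31901653e+00  5.91255397e-01]
```

View pics/w4.png

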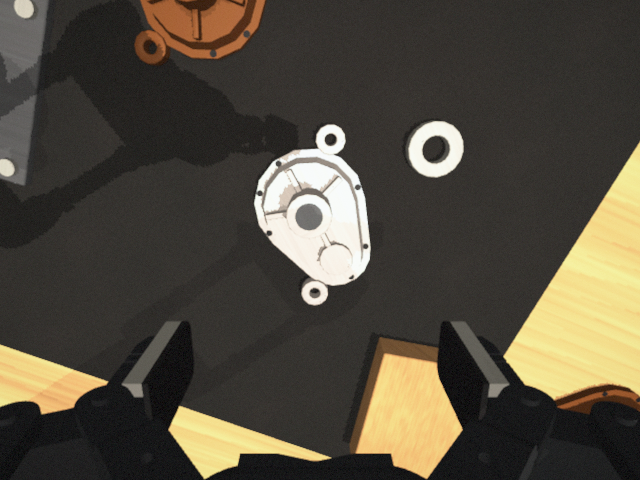

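The wrist view shows the silver cover with hole a at (331,139), hole b at (315,293) and the boss top at (310,214), the same layout as the case.

```bash
python3 - <<'E'
from h import *
d=pickle.load(open("w4.pkl","rb"));im=d["image"][:,:,::-1]
f=lambda u,v,s=20:cv2.resize(im[v-s:v+s,u-s:u+s],(270,270),interpolation=cv2.INTER_CUBIC)
cv2.imwrite("pics/w4c.png",np.hstack([f(330,139),f(314,292),f(310,214,30)]))
E
```

```text
(no output)
```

View pics/w4c.png

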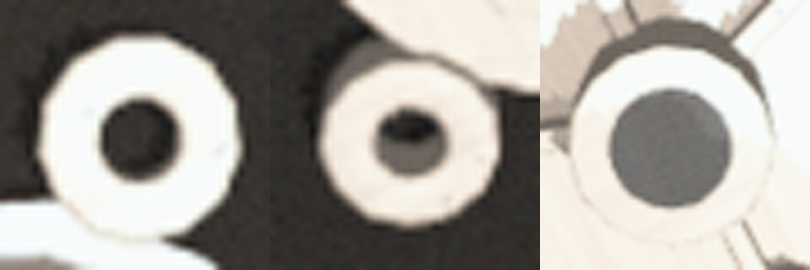

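```bash
python3 - <<'E'
from h import *
np.set_printoptions(precision=4,suppress=True)
d=pickle.load(open("w4.pkl","rb"));W=cloud(d)
c,y,l=fit(ray(d,330.3,139.2,.014),ray(d,314.3,292.6,.014));print(c,y,l,ray(d,308.5,216.3,.06))
C=np.array([.4898,.0531]);dy=-1.490-y
for g in [-1.172,-1.0]:
    print(inverse_kinematics([*c,.044],down(g)),inverse_kinematics([*C,.2],down(g+dy)))
E
```

```text
[ 0.5021 -0.3022] -2.2628597131766144 0.15459564044867205 [ 0.5021 -0.3022  0.06  ]
[-0.5843  0.2726  1.9547 -0.      0.9143  0.5877] [ 0.0574 -0.0672  2.0126  0.      1.1963  0.4566]
[-0.5843  0.2726  1.9547 -0.      0.9143  0.4157] [ 0.0574 -0.0672  2.0126 -0.      1.1963  0.2846]
```

```bash
python3 - <<'E'
from h import *
np.set_printoptions(precision=4,suppress=True)
o=down(-1.172)
goto([.5021,-.3022,.14],o); move_linear([.5021,-.3022,.046],feed=.12); print(get_wrist_force(),get_position(),get_clock())
grasp(); print(get_width(),get_wrist_force(),get_position(),get_clock())
move_linear([.5021,-.3022,.12],feed=.08); wait(.15); print(get_width(),get_wrist_force(),get_moment(),get_position(),get_orientation(),o,get_clock())
d=shot("wrist","w5");shot("scene","s5")
E
```

```text
[ 0.208  -1.0343  0.2984] [ 0.5029 -0.3028  0.047 ] 23.8417
0.03657401213983496 [-1.018   0.7513  4.8239] [ 0.5025 -0.3023  0.0472] 24.3667
0.03629892657885383 [-0.4117 -0.3516 -5.1084] [ 0.0791 -0.0218 -0.0385] [ 0.5016 -0.3018  0.1191] [-0.4059  2.004  -2.0016] [-0.4046  2.0024 -2.0024] 25.5917
```

View pics/w5.png

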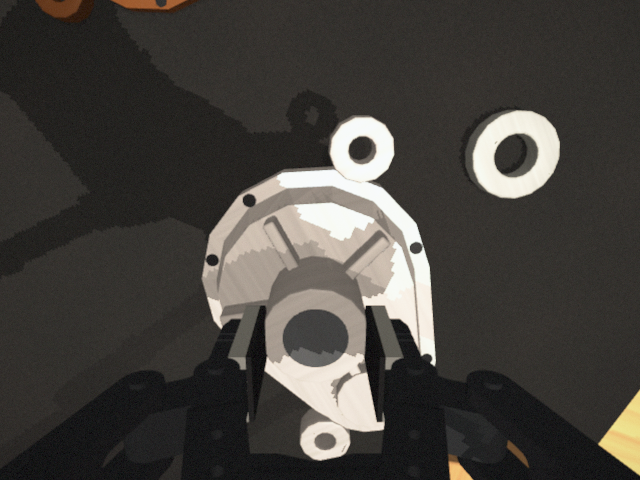

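The wrist view shows the cover held squarely between the pads, with hole a at (361,150) and hole b at (324,440). I'll check its in-hand pose.

```bash
python3 - <<'E'
from h import *
np.set_printoptions(precision=4,suppress=True)
d=pickle.load(open("w5.pkl","rb"));im=d["image"][:,:,::-1];W=cloud(d)
f=lambda u,v,s=36:cv2.resize(im[v-s:v+s,u-s:u+s],(360,360),interpolation=cv2.INTER_CUBIC)
cv2.imwrite("pics/w5c.png",np.hstack([f(361,150),f(324,440)]))
for u,v in[(335,150),(385,155),(310,430),(305,445),(345,440)]: print(pt(d,u,v))
p=get_position();zt=p[2]-.047+.014
print(zt,fit(ray(d,361,150,zt),ray(d,324,440,zt)),p)
m=(W[...,2]>zt-.006)&(W[...,2]<zt+.006);m[:120]=0;m[300:]=0;m[:,440:]=0;P=W[m];print(len(P))
for _ in range(4):
    A=np.c_[P[:,:2]-P[:,:2].mean(0),np.ones(len(P))];x=np.linalg.lstsq(A,P[:,2],rcond=None)[0];r=P[:,2]-A@x;P=P[abs(r)<.002]
print(x,r.std(),len(P))
E
```

```text
[ 0.5626 -0.285   0.0867]
[ 0.5689 -0.3052  0.0869]
[ 0.4238 -0.3315  0.0839]
[ 0.4126 -0.3333  0.0826]
[ 0.4246 -0.3516  0.0833]
0.08633966627630772 (array([ 0.5039, -0.3004]), np.float64(-2.2657235958731237), np.float64(0.15092896314810192)) [ 0.5017 -0.302   0.1193]
10467
[0.0814 0.0265 0.0846] 0.0010164957007460682 7009
```

View pics/w5c.png

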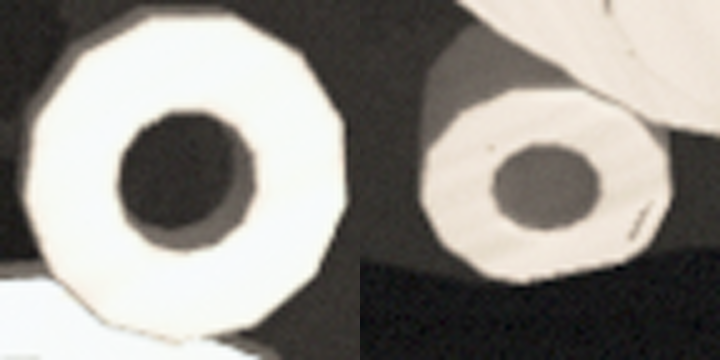

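```bash
python3 - <<'E'
from h import *
np.set_printoptions(precision=4,suppress=True)
d=pickle.load(open("w5.pkl","rb"));W=cloud(d)
def lug(u,v,s):
    P=W[v-s:v+s,u-s:u+s].reshape(-1,3);P=P[(P[:,2]>.078)&(P[:,2]<.092)];z=np.median(P[:,2]);P=P[abs(P[:,2]-z)<.003]
    A=np.c_[P[:,:2]-P[:,:2].mean(0),np.ones(len(P))];return z,np.linalg.lstsq(A,P[:,2],rcond=None)[0],len(P)
la=lug(362,145,26);lb=lug(325,441,22);print(la,lb)
for za,zb in[(la[0],lb[0]),(.0867,.0835),(.088,.0848)]:
    a=ray(d,362,149.8,za);b=ray(d,324.6,440.8,zb);print(fit(a,b),a,b)
E
```

```text
(np.float64(0.08742487522859602), array([0.0234, 0.0105, 0.0874]), 2074) (np.float64(0.08330774376941455), array([ 0.0222, -0.0044,  0.0832]), 1345)
(array([ 0.5025, -0.3013]), np.float64(-2.2629095843995164), np.float64(0.1543716158277441)) [ 0.5671 -0.2953  0.0874] [ 0.4198 -0.3417  0.0833]
(array([ 0.5026, -0.3013]), np.float64(-2.2635901652146275), np.float64(0.15414260711723457)) [ 0.5671 -0.2954  0.0867] [ 0.42   -0.3416  0.0835]
(array([ 0.5031, -0.301 ]), np.float64(-2.2635732576984013), np.float64(0.15306007169728802)) [ 0.5671 -0.2953  0.088 ] [ 0.4211 -0.3411  0.0848]
```

```bash
cat >> h.py <<'E'
def downt(yaw,phi):
    z=np.array([np.cos(yaw),np.sin(yaw),0]);return (R.from_rotvec(-z*phi)*R.from_rotvec(down(yaw))).as_rotvec()
E
python3 - <<'E'
from h import *
np.set_printoptions(precision=4,suppress=True)
move_linear([.5021,-.3022,.265],feed=.2)
move_linear([.4898,.0531,.265],attitude=downt(-.399,.025),feed=.2)
move_linear([.4898,.0531,.226],feed=.08);wait(.2)
print(get_width(),get_wrist_force(),get_moment(),get_position(),get_orientation(),downt(-.399,.025),get_clock())
shot("wrist","w6");shot("scene","s6")
E
```

```text
0.03657032996721336 [ 0.8035 -0.5509 -4.5278] [0.1315 0.001  0.0194] [0.4904 0.0532 0.2268] [-1.0141  1.4884 -1.5146] [-1.0154  1.4894 -1.5143] 29.325
```

View pics/w6.png

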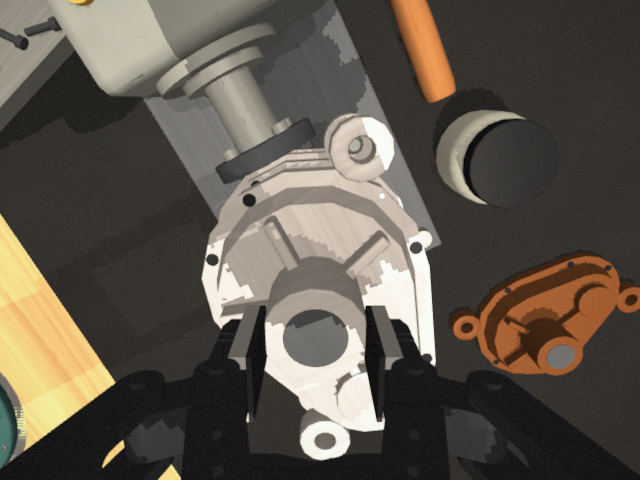

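Dowel a shows through hole a at (360,148). I'll check levelness and the predicted offset, then lower.

```bash
python3 - <<'E'
from h import *
np.set_printoptions(precision=4,suppress=True)
d=pickle.load(open("w6.pkl","rb"));W=cloud(d);im=d["image"][:,:,::-1]
zz=.2268-.047+.014;print("exp",zz)
def lug(u,v,s):
    P=W[v-s:v+s,u-s:u+s].reshape(-1,3);P=P[abs(P[:,2]-zz)<.007];z=np.median(P[:,2]);P=P[abs(P[:,2]-z)<.003]
    A=np.c_[P[:,:2]-P[:,:2].mean(0),np.ones(len(P))];return z,np.linalg.lstsq(A,P[:,2],rcond=None)[0],len(P)
la=lug(362,145,26);lb=lug(325,439,22);print(la,lb)
f=lambda u,v,s=36:cv2.resize(im[v-s:v+s,u-s:u+s],(360,360),interpolation=cv2.INTER_CUBIC)
cv2.imwrite("pics/w6c.png",np.hstack([f(361,150),f(324,440)]))
E
```

```text
exp 0.19380000000000003
(np.float64(0.19386885541270785), array([0.0061, 0.0062, 0.1939]), 2074) (np.float64(0.192960476014851), array([ 0.0075, -0.0139,  0.1929]), 1372)
```

View pics/w6c.png

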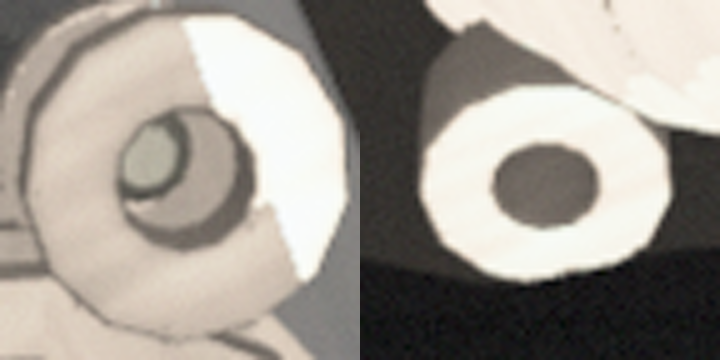

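```bash
python3 - <<'E'
from h import *
np.set_printoptions(precision=4,suppress=True)
d=pickle.load(open("w6.pkl","rb"))
tip=ray(d,354.6,145.2,.167);print("tip",tip)
a=ray(d,361.6,149.2,.1939);b=ray(d,324+184/5+.6-36-1,440+185/5-36.4,.1930);print("holes",a,b,fit(a,b),a-tip)
y=-1.49;Q=np.array([[np.cos(y),-np.sin(y)],[np.sin(y),np.cos(y)]]);print("exp a",np.array([.4898,.0531])+Q@A_)
print(get_position())
E
```

```text
tip [0.5324 0.1018 0.167 ]
holes [0.5332 0.1026 0.1939] [ 0.4601 -0.0338  0.193 ] (array([0.4911, 0.053 ]), np.float64(-1.4889806261774519), np.float64(0.15471654479419272)) [0.0009 0.0008 0.0269]
exp a [0.5319 0.1027]
[0.4902 0.0532 0.2266]
```

```bash
python3 - <<'E'
from h import *
np.set_printoptions(precision=3,suppress=True)
o=downt(-.399,.031);X=[.4892,.0527]
b=np.array([.80,-.55,-4.53])
for z in [.222,.218,.215,.212,.209,.207,.2055]:
    move_linear([*X,z],attitude=o,feed=.03)
    f=get_wrist_force()-b;print(z,f,get_moment(),get_position(),get_clock())
    if f[2]>8 or np.linalg.norm(f[:2])>10: print("stop");break
shot("wrist","w7")
E
```

```text
0.222 [-1.537  0.565 -1.044] [ 0.134 -0.036 -0.04 ] [0.489 0.053 0.222] 29.7083
0.218 [-0.404 -0.162 -1.123] [0.088 0.009 0.012] [0.489 0.053 0.218] 29.9917
0.215 [ 0.038 -0.463 -0.558] [ 0.088 -0.038 -0.006] [0.489 0.053 0.215] 30.2417
0.212 [-0.403  0.706 -1.258] [ 0.121 -0.035 -0.024] [0.489 0.053 0.212] 30.4917
0.209 [-1.02   0.125 -0.632] [ 0.13  -0.009 -0.049] [0.489 0.053 0.209] 30.7417
0.207 [-1.277  1.521 -0.081] [ 0.222  0.112 -0.047] [0.489 0.053 0.207] 30.9917
0.2055 [-1.93   2.317  0.498] [ 0.347  0.131 -0.082] [0.489 0.053 0.205] 31.2417
```

View pics/w7.png

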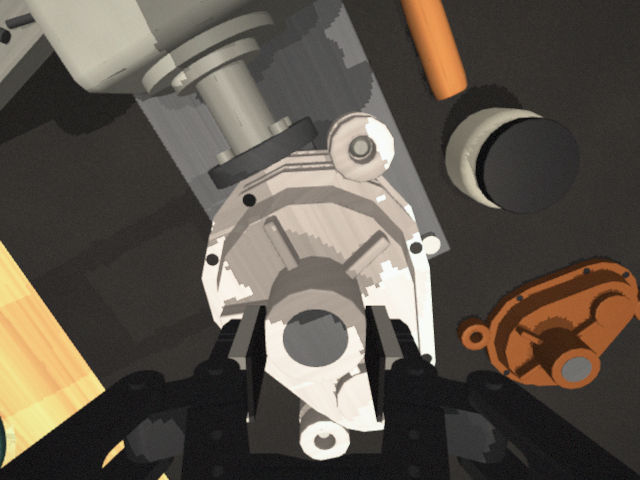

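Both dowels show in the holes, at (361,148) and (324,440), with side force around 3 N. I'll keep lowering until the faces meet, then build the push.

```bash
python3 - <<'E'
from h import *
np.set_printoptions(precision=3,suppress=True)
o=downt(-.399,.031);X=[.4892,.0527]
z=.2055
while z>.196:
    z-=.0007
    move_linear([*X,z],attitude=o,feed=.02)
    f=get_wrist_force();print(round(z,4),f,get_moment(),get_position(),get_width())
    if f[2]>9 or np.linalg.norm(f[:2])>12: print("stop");break
wait(.2);print(get_wrist_force(),get_clock())
shot("wrist","w8");shot("scene","s8")
E
```

```text
0.2048 [ 0.19   2.095 -3.723] [ 0.396  0.091 -0.048] [0.489 0.053 0.205] 0.036218005971528515
0.2041 [ 0.675  2.303 -3.797] [ 0.49   0.101 -0.074] [0.489 0.053 0.204] 0.03673019357735852
0.2034 [-1.2    3.273 -3.496] [ 0.488  0.147 -0.095] [0.489 0.053 0.203] 0.03672121391437807
0.2027 [-1.336  1.917 -3.189] [ 0.57   0.108 -0.083] [0.489 0.053 0.203] 0.03614776722850732
0.202 [-0.741  1.847 -1.15 ] [ 0.488  0.272 -0.113] [0.489 0.053 0.202] 0.0366092045108584
0.2013 [-3.136  2.772  4.373] [ 0.418  0.77  -0.126] [0.489 0.053 0.202] 0.03628835181905327
0.2006 [-5.908  1.152  8.163] [ 0.354  1.07  -0.132] [0.489 0.053 0.202] 0.03654747838047645
0.1999 [-7.051  2.9   11.627] [ 0.347  1.385 -0.141] [0.489 0.053 0.202] 0.036544142386641804
stop
[-6.413  1.804 11.276] 33.4917
```

View pics/w8.png

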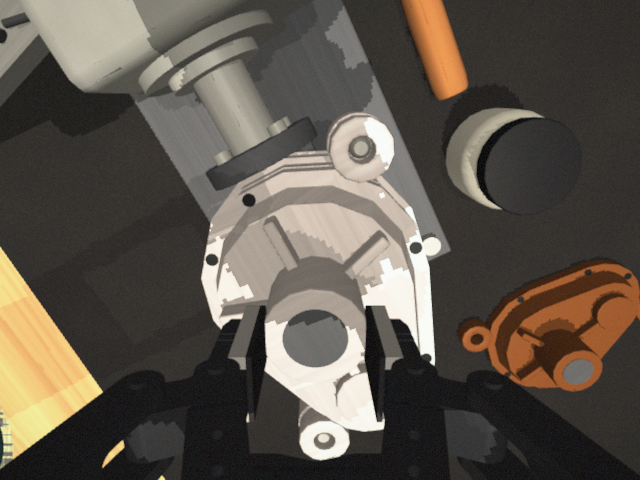

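```bash
python3 - <<'E'
from h import *
np.set_printoptions(precision=4,suppress=True)
d=pickle.load(open("w8.pkl","rb"));W=cloud(d);im=d["image"][:,:,::-1]
def lug(u,v,s,zz=.169):
    P=W[v-s:v+s,u-s:u+s].reshape(-1,3);P=P[abs(P[:,2]-zz)<.006];z=np.median(P[:,2]);P=P[abs(P[:,2]-z)<.003]
    A=np.c_[P[:,:2]-P[:,:2].mean(0),np.ones(len(P))];return z,P.mean(0),np.linalg.lstsq(A,P[:,2],rcond=None)[0],len(P)
print(lug(362,147,30),lug(325,439,22))
# flange ring (z=.165)
m=(abs(W[...,2]-.1655)<.0045);m[:165]=0;m[420:]=0;m[:,:200]=0;m[:,440:]=0
P=W[m];
for _ in range(5):
    A=np.c_[P[:,:2]-P[:,:2].mean(0),np.ones(len(P))];x=np.linalg.lstsq(A,P[:,2],rcond=None)[0];r=P[:,2]-A@x;P=P[abs(r)<.0015]
print(x,len(P))
# boss top
m=(abs(W[...,2]-.215)<.004);m[:250]=0;m[:,:260]=0;m[:,366:]=0;P=W[m];A=np.c_[P[:,:2]-P[:,:2].mean(0),np.ones(len(P))];print("boss",np.linalg.lstsq(A,P[:,2],rcond=None)[0],len(P))
a=ray(d,361.2,148.2,.169);
print(get_position(),get_orientation())
s=pickle.load(open("s8.pkl","rb"))["image"][200:320,310:450,::-1];cv2.imwrite("pics/s8c.png",cv2.resize(s,None,fx=5.5,fy=5,interpolation=cv2.INTER_CUBIC))
f=lambda u,v,s=36:cv2.resize(im[v-s:v+s,u-s:u+s],(360,360),interpolation=cv2.INTER_CUBIC)
cv2.imwrite("pics/w8c.png",np.hstack([f(361,150),f(324,440)]))
E
```

```text
(np.float64(0.16881599155679555), array([0.5323, 0.1026, 0.1688]), array([0.0058, 0.0003, 0.1688]), 2885) (np.float64(0.16886752023795956), array([ 0.4593, -0.033 ,  0.1687]), array([ 0.0054, -0.0139,  0.1687]), 1471)
[0.0013 0.0026 0.1653] 6716
boss [-0.0116 -0.0168  0.2152] 8284
[0.4893 0.0527 0.2021] [-1.0201  1.487  -1.5188]
```

View pics/s8c.png

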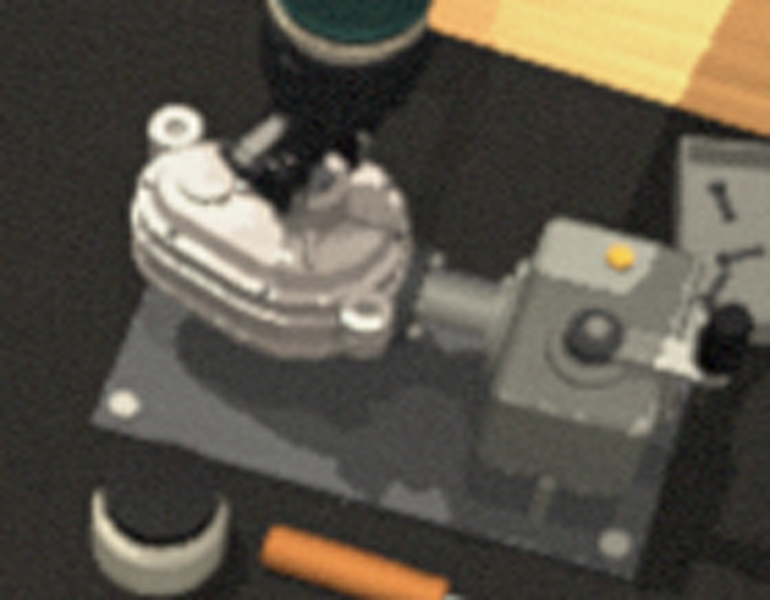

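View pics/w8c.png

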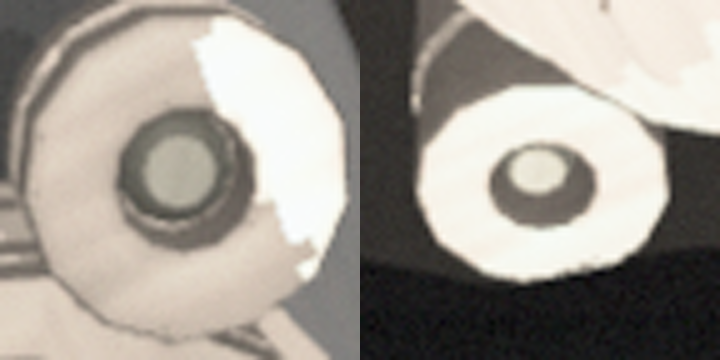

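Both lug tops are at 0.1688 (0.169 expected) and the flange slope is at most 0.003, so the cover is seated. I'll relieve the side force and bring the push to about 15 N.

```bash
python3 - <<'E'
from h import *
np.set_printoptions(precision=3,suppress=True)
o=downt(-.399,.031);X=[.4886,.0529];z=.1996
for k in range(8):
    move_linear([*X,z],attitude=o,feed=.02);wait(.15)
    f=np.mean([(wait(.02),get_wrist_force())[1] for _ in range(6)],0);print(round(z,4),f,get_moment(),get_position())
    if 14<f[2]<16.5: break
    z-=np.clip((15.2-f[2])/5500,-.0006,.0006)
wait(1);f=np.array([(wait(.03),get_wrist_force())[1] for _ in range(8)]);print(f.mean(0),f.std(0),get_width(),get_clock())
d=shot("wrist","w9");shot("top","t9");W=cloud(d)
for u,v,s in[(362,147,30),(325,439,22)]:
    P=W[v-s:v+s,u-s:u+s].reshape(-1,3);P=P[abs(P[:,2]-.169)<.006];print(np.median(P[:,2]))
E
```

```text
0.1996 [-5.625  1.191 12.011] [ 0.23   1.142 -0.17 ] [0.489 0.053 0.202]
0.199 [-7.253  0.486 14.486] [ 0.251  1.427 -0.112] [0.489 0.053 0.202]
[-7.088  0.51  14.47 ] [0.364 0.645 0.609] 0.036062272438951146 35.8583
0.168783230883996
0.16881879296846583
```

View pics/t9.png

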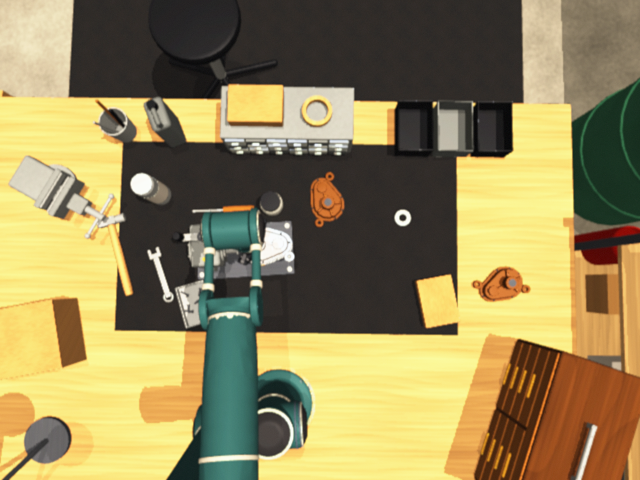

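The bystanders are where they were, the cover is seated, and the push is steady at 14.5 N. Handing in.

```bash
python3 -c "
from rig import *
print(get_wrist_force(),get_clock());finish_job()"
```

```text
[-6.91256959 -0.26248608 14.86579505] 35.9583
the job is handed in; nothing more can be done
```

The cover is on the case with both dowels through its holes, and I handed the job in at 36.0 s while still gripping it and pressing down with about 14.5–15 N.

- **Case:** I wound the crank about 1.87 turns clockwise. A plane fitted to the joint face from the wrist camera came out level to about 0.0003 rad, at a height of 155 mm.
- **Cover:** I took the silver cover by its boss, and it drooped about 0.025 rad in the grip. I tilted the tool to level it, then lowered it in small steps with little contact force. Both lug tops ended at 168.8 mm (169 mm expected) and the flange slope was at most 0.003, so the joint faces meet all round.
- **Bystanders:** the last top view showed them where they started, as far as the arm left them in view.

**Two readings off nominal:** a side force of about 7 N in -x remained under the push, and shifting 0.6 mm did not remove it. The boss-top depth fit also suggested a tilt of about 0.02, which disagrees with the lug and flange readings. I trusted the lugs and flange.

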